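# Fit the chip-vacuum nozzle to its sprung stub

### The job

The saw is to be vacuumed after use: take the aluminium nozzle with the square collar and the hole near its foot, and slide it, foot down, over the upright stub of the grey suction port. Hold it down gently on the rubber seal and turn it until the stub's spring button pops out through the hole; stop turning as soon as it does and never force it (at no time more than about 40 N on the port). Then let go, leaving the nozzle latched on the stub, and leave the other two fittings and the oil bottle where they stand.

Things in the scene. Friction and masses are not known exactly. Their poses are not given: they have to be found in the camera images.
- nozzle_grip (a point): Centre of the nozzle's square collar, on its axis, 90 mm above its foot; z up along the tube, x towards the side with the latch hole. It stands foot down: aluminium tube 130 mm long, bore 30, outside 38 mm, 0.18 to 0.29 kg. Collar 42 mm across flats that face x and y, 30 mm tall (75 to 105 mm above the foot).
- nozzle_hole (a point): Centre of the nozzle's latch hole, at the outside of the wall on its +x side, 25.5 mm above the foot and 19 mm from the axis. The hole is about 10 mm wide and 11 mm tall and goes through the 4 mm wall. Axes as nozzle_grip.
- port_top (a point): Centre of the top of the rubber seal at rest, on the stub's axis, 86 mm above the table; z up, axes of the grey port box (180 mm in x, 160 in y, black hose socket on -y). The seal is a sprung ring 50 mm wide: 3 N per mm, travel 4 mm, then hard. Press the nozzle's foot 1.5 to 4 mm (5 to 12 N) into it to bring hole and button level. Latched, the foot rests about 1.5 mm below this point.
- stub_tip (a point): Centre of the top of the steel stub, 54 mm above port_top, axes of the port. The stub is 28 mm thick, its last 9 mm tapered to 21 mm. It is clamped stiffly (over 2 N m) at an angle that differs from start to start by up to 0.6 rad either way, so the button points to within 0.6 rad of the port's +x; this angle is not given: find it by turning the held-down nozzle.
- button (a joint): Brass spring button in the stub's side, 7.5 mm wide, 8 tall, 22.5 mm above port_top. 0 = out (5.5 mm proud of the stub), 0.0075 m = right in; 0.003 to 0.004 while covered. Its top is a 45 degree ramp: the nozzle pushes it in by itself (2 to 6 N). It pops out when the hole is within about 0.08 rad of it; its square flanks then stop the nozzle, and the twisting moment rises.
- sleeve: Another fitting, not to be used: plain round aluminium tube 38 mm wide, 107 mm tall, round 45 mm collar at its top, no hole in its side. Origin at the centre of its foot.
- reducer: Another fitting, not to be used: aluminium reducer 110 mm tall, 60 mm wide foot narrowing to 36 mm. Origin at the centre of its foot.
- oilcan: Grey plastic oil bottle 64 mm wide, 130 mm tall, a bystander. Origin at the centre of its foot.
Mind the look-alikes: they are no part of the job. What is shaped like the part that bears nozzle_grip but purple is not meant.

How it is judged:
By the outcome, as a careful person would: the job done as asked, in the order asked, and still so for the second after the job is handed in, with the robot touching nothing.
It also fails if it takes over 67 s, if anything falls off the work surface, if the arm or the gripper's body presses on something with over 40 N, if the wrist force passes 120 N, or if a joint passes its speed limit or range.

### The arm

A 6-joint arm with a two-finger parallel gripper is mounted at the origin on the work surface. World frame = base frame: x ahead of the robot, y to its left, z up, the work surface at z = 0. Lengths are in mm, angles in degrees, forces in N, time in s.
With the tool pointing down it reaches from about 300 to 850 mm from the base axis. Payload 4.2 kg.
Tool frame: the origin (TCP) lies midway between the tips of the shut fingers; the grasp point (between the pads) lies 19 mm behind it (env.grip_point_offset is the distance from the TCP to the grasp point, in mm); z points along the fingers, x is the direction in which the jaws open and shut, and the axes are right-handed (so a half turn about z gives the same grasp; the last joint's range is limited). The gripper opens to 91 mm and grips with 3 to 60 N. Pads are 32 mm wide; open, the fingers measure 118 mm over their backs; the gripper's body (76 mm by 178 mm) begins 60 mm behind the grasp point.
Start: joints at [-64.916, 18.312, 89.639, -0, 72.044, -1.146], TCP at [254.142, -515.805, 213.976] pointing down, gripper open.
Joint ranges: [-177.97, 177.97], [-48.28, 115.42], [12.27, 149.76], [-77.06, 257.06], [2.81, 150.46], [-146.56, 146.56]. Speed limits (degrees/s): [147.25, 147.25, 180, 180, 180, 180].

### API

Orientations are given as [roll, pitch, yaw] about the fixed x, y, z axes, in that order (R = Rz(yaw) Ry(pitch) Rx(roll)).
In Python, from workcell import env gives the robot as it stands.
- The arm moves only by the shell command python3 -m pendant 'ROWS' [FORCE]. ROWS is JSON, a list of rows, each an object with "xyz": the shift along the tool's x, y, z in m, a list of three; "roll": the turn about the tool's z in degrees; "jaw": the closure, from 0 (fully open) to 1 (shut). A call has exactly 8 rows; each row is the pose to reach, as a shift and turn from the pose commanded when the call began, along the tool's axes at that moment; what a row does not reach only later rows make up. A row lasts 1/8 s, in which the tool goes at most 62.5 mm and 10.7 degrees, less where a joint would pass 70% of its speed; a pose out of reach is approached as far as the arm can. A call with a gripper value outside its range is refused whole. The fingers move at their own pace and stop on an object; FORCE is the grip in N (left out, the last holds). Time passes only in rows, so rows that repeat a pose let the fingers close, or fill a call up. It gives the time, the measured TCP pose, the force and the opening at its end, in the units of the state.
- env.state(): the state, without advancing time (a new reading comes with each control period).
- env.grab_frame(name): name is "scene" or "top" or "wrist"; returns (picture, depth): 420x560x3 uint8, blue, green, red; 420x560 float32, mm along the optical axis (not along the pixel's ray), 0 where there is no reading.
- env.camera_params(name): a dict with "camera_matrix" (3x3 intrinsics, pixels), "cam_to_world" (4x4, takes a point from camera to world coordinates); the wrist camera has in their place "hand_eye" (4x4, takes a point from camera to tool coordinates, whose origin is the TCP and whose axes are the tool frame's). Camera axes: x right, y up, looking along -z (the intrinsics and any distortion apply to the point x, -y, -z); pixel columns grow to the right and rows downward; lengths in mm; the calibration is good to about 2 mm. A picture is of the moment at which its call begins: read the wrist's pose just before it. camera_params takes no time and is no camera call.
- env.job_done(): hands the job in, once; it reports no verdict.
The state is a dict: "time_s": time; "qpos": joint angles; "qvel": joint speeds; "effort": joint torques, N m; "ee_pos": TCP position; "ee_rot": TCP orientation; "force": force on the tool from outside, world axes, zero at the start; "torque": the same for the moment, N m; "gripper_width": finger opening in mm.
Only numpy, scipy, OpenCV 4.12 (cv2) and the standard library are available. Lean on these libraries where they do the work, as an engineer would, in place of code of your own. Each camera call takes 0.05 s, during which the arm holds its last target. There are 200 camera calls.

## Working session

There is one attempt and no reset: what is moved stays moved. The work goes in short steps, Python scripts to look and compute and a shell command to move; the robot and the scene stay as the last step left them, time stands still between calls to the robot, and variables do not carry over. Pictures are saved under pics/ and viewed, about 8 in all and at most 12, crops included, and the job is handed in when it is done.

```bash
mkdir -p pics; ls
python3 - <<'E'
from workcell import env
import cv2,numpy as np
s=env.state(); print({k:np.round(v,3).tolist() for k,v in s.items()})
ims=[]
for n in("scene","top"):
    p,d=env.grab_frame(n); np.savez(f"pics/{n}0.npz",p=p,d=d); cv2.imwrite(f"pics/{n}0.png",p)
    c=env.camera_params(n); print(n,{k:np.round(v,3).tolist() for k,v in c.items()})
print(env.camera_params("wrist"), env.grip_point_offset)
E
```

```text
pics
{'time_s': 0.0, 'qpos': [-64.917, 18.352, 89.705, -0.0, 72.043, -1.146], 'qvel': [0.098, 0.055, -0.033, -0.041, -0.08, -0.036], 'effort': [0.002, -41.245, -23.198, 0.073, 0.046, -0.0], 'ee_pos': [253.921, -515.352, 213.126], 'ee_rot': [-179.998, 0.1, -63.771], 'force': [-0.544, 0.297, -0.207], 'torque': [0.008, 0.036, 0.023], 'gripper_width': 91.113}
scene {'camera_matrix': [[407.069, 0.0, 287.827], [0.0, 407.069, 208.577], [0.0, 0.0, 1.0]], 'cam_to_world': [[-0.303, -0.578, 0.758, 1205.621], [0.953, -0.183, 0.241, 290.852], [-0.001, 0.795, 0.606, 616.986], [0.0, 0.0, 0.0, 1.0]]}
top {'camera_matrix': [[382.3, 0.0, 283.238], [0.0, 382.3, 213.342], [0.0, 0.0, 1.0]], 'cam_to_world': [[0.021, 0.995, -0.095, 477.501], [-1.0, 0.022, 0.011, 113.656], [0.013, 0.094, 0.995, 911.655], [0.0, 0.0, 0.0, 1.0]]}
{'camera_matrix': array([[378.1811041 ,   0.        , 277.63034285],
       [  0.        , 378.1811041 , 205.40136813],
       [  0.        ,   0.        ,   1.        ]]), 'hand_eye': array([[ 9.99999885e-01, -1.33164783e-04, -4.60549871e-04,
         4.18758291e-02],
       [-2.53858129e-04, -9.61999499e-01, -2.73051092e-01,
        -7.71993271e+01],
       [-4.06687956e-04,  2.73051177e-01, -9.61999423e-01,
        -1.70241301e+02],
       [ 0.00000000e+00,  0.00000000e+00,  0.00000000e+00,
         1.00000000e+00]])} 18.8
```

View pics/scene0.png

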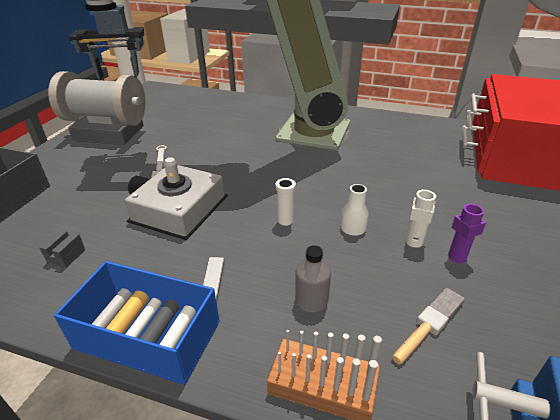

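View pics/top0.png

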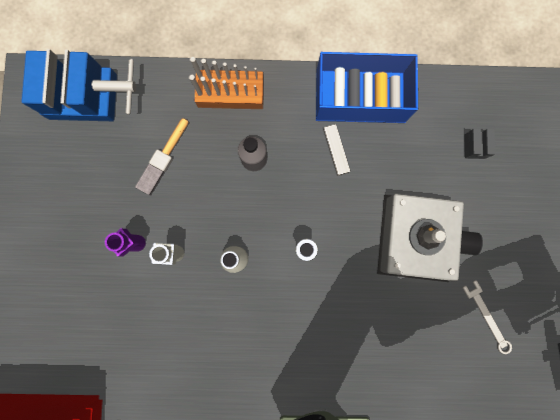

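The scene view shows the nozzle (square collar, hole) at about (420,220), with the purple look-alike beside it at (467,235) and the port at (175,195). In the top view the nozzle is at (162,253) and the stub tip at (437,236). Next I'll measure both roughly and zoom in.

```bash
cat > h.py <<'E'
import numpy as np,cv2
from workcell import env
from scipy.spatial.transform import Rotation as R
def c2w(name,s=None):
    c=env.camera_params(name)
    if name!="wrist": return c["camera_matrix"],np.array(c["cam_to_world"])
    T=np.eye(4);T[:3,:3]=R.from_euler('xyz',s["ee_rot"],degrees=True).as_matrix();T[:3,3]=s["ee_pos"]
    return c["camera_matrix"],T@c["hand_eye"]
def ray(K,T,u,v,z):
    d=T[:3,:3]@np.array([(u-K[0,2])/K[0,0],-(v-K[1,2])/K[1,1],-1]);o=T[:3,3]
    return o+d*(z-o[2])/d[2]
def cloud(K,T,d):
    v,u=np.indices(d.shape)
    P=np.stack([(u-K[0,2])/K[0,0]*d,-(v-K[1,2])/K[1,1]*d,-d],-1)
    return P@T[:3,:3].T+T[:3,3]
def proj(K,T,p):
    q=T[:3,:3].T@(np.array(p)-T[:3,3]);return K[0,0]*q[0]/-q[2]+K[0,2],-K[1,1]*q[1]/-q[2]+K[1,2]
E
python3 - <<'E'
from h import *
f={n:np.load(f"pics/{n}0.npz") for n in("scene","top")}
for n,boxes in(("scene",[(405,180,440,255),(125,140,230,240)]),("top",[(140,235,190,272),(375,190,470,285)])):
    K,T=c2w(n); P=cloud(K,T,f[n]["d"])
    for x0,y0,x1,y1 in boxes:
        Q=P[y0:y1,x0:x1].reshape(-1,3);ok=f[n]["d"][y0:y1,x0:x1].ravel()>0;Q=Q[ok]
        for lo,hi in((25,65),(80,100),(104,125),(126,136),(137,146)):
            m=(Q[:,2]>lo)&(Q[:,2]<hi)
            if m.sum()>3:
                q=Q[m]; print(n,(x0,y0),lo,hi,m.sum(),q.mean(0).round(1),q[:,:2].min(0).round(),q[:,:2].max(0).round())
K,T=c2w("top");print("noz ray",ray(K,T,159.5,254,130),"stub",ray(K,T,438,236,140))
# port box top face yaw
P=cloud(K,T,f["top"]["d"]);m=((P[...,2]>60)&(P[...,2]<90)).astype(np.uint8);m[:, :370]=0;m[:180]=0;m[300:]=0;m[:,480:]=0
q=P[m>0][:,:2].astype(np.float32);print("rect",cv2.minAreaRect(q))
def cr(n,x0,y0,x1,y1): return cv2.resize(f[n]["p"][y0:y1,x0:x1],(390,290),interpolation=cv2.INTER_CUBIC)
cv2.imwrite("pics/c1.png",np.vstack([np.hstack([cr("scene",385,175,485,249),cr("scene",125,140,225,214)]),np.hstack([cr("top",100,220,200,294),cr("top",375,195,475,269)])]))
E
```

```text
scene (405, 180) 25 65 248 [480.3 351.9  45.9] [464. 334.] [486. 372.]
scene (405, 180) 80 100 164 [485.9 352.3  90.2] [443. 332.] [490. 374.]
scene (405, 180) 104 125 274 [473.3 352.1 114.1] [443. 332.] [489. 374.]
scene (405, 180) 126 136 120 [467.7 353.  129.3] [446. 335.] [487. 373.]
scene (125, 140) 25 65 1694 [ 561.  -199.8   47.9] [ 425. -346.] [ 613. -127.]
scene (125, 140) 80 100 225 [ 523.8 -209.6   87.7] [ 490. -247.] [ 543. -189.]
scene (125, 140) 104 125 94 [ 524.4 -208.9  114.6] [ 511. -225.] [ 534. -201.]
scene (125, 140) 126 136 54 [ 523.1 -209.2  130.9] [ 506. -226.] [ 531. -200.]
scene (125, 140) 137 146 56 [ 517.1 -213.8  140.1] [ 505. -225.] [ 527. -203.]
top (140, 235) 25 65 113 [467.7 364.6  43.7] [447. 335.] [497. 432.]
top (140, 235) 80 100 100 [463.6 348.2  90.8] [443. 332.] [483. 371.]
top (140, 235) 104 125 184 [464.4 350.2 110.4] [443. 333.] [486. 377.]
top (140, 235) 126 136 132 [463.8 354.7 130. ] [445. 336.] [482. 373.]
top (375, 190) 25 65 1382 [ 511.4 -200.    57.8] [ 417. -323.] [ 608. -126.]
top (375, 190) 80 100 274 [ 510.6 -205.7   86.8] [ 481. -239.] [ 545. -187.]
top (375, 190) 104 125 60 [ 515.2 -203.4  113.6] [ 500. -211.] [ 532. -199.]
top (375, 190) 126 136 52 [ 512.1 -205.7  132. ] [ 500. -226.] [ 526. -200.]
top (375, 190) 137 146 109 [ 512.4 -212.4  140.2] [ 501. -223.] [ 524. -202.]
noz ray [463.51109639 353.91674633 130.        ] stub [ 511.60059766 -209.384372    140.        ]
rect ((510.74462890625, -234.39474487304688), (202.41622924804688, 179.88494873046875), 84.69139862060547)
```

View pics/c1.png

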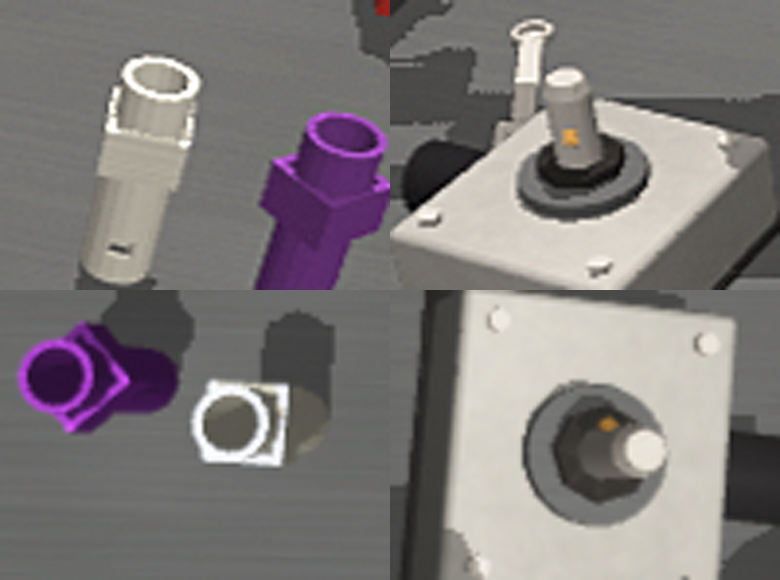

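The zoom shows the nozzle's collar roughly axis-aligned, with its hole facing +x. The brass button is visible on the stub at scene px ≈(171,175) and top px ≈(431,229). I'll fly over the port first and look with the wrist camera, then go to the nozzle.

```bash
python3 - <<'E'
from h import *
for n,b,h in(("scene",(171.2,174.7),(415.8,238.3)),("top",(431,229),None)):
    K,T=c2w(n);print(n,"button",ray(K,T,*b,108.5)[:2], "hole",h and ray(K,T,*h,25.5)[:2])
E
python3 -m pendant '[{"xyz":[-0.029,-0.055,0],"roll":-10.6,"jaw":0},{"xyz":[-0.057,-0.11,0],"roll":-21.3,"jaw":0},{"xyz":[-0.086,-0.165,0],"roll":-32,"jaw":0},{"xyz":[-0.114,-0.22,0],"roll":-42.6,"jaw":0},{"xyz":[-0.143,-0.275,0],"roll":-53.2,"jaw":0},{"xyz":[-0.171,-0.331,0],"roll":-63.8,"jaw":0},{"xyz":[-0.171,-0.331,0],"roll":-63.8,"jaw":0},{"xyz":[-0.171,-0.331,0],"roll":-63.8,"jaw":0}]' 30
python3 - <<'E'
from h import *
s=env.state();p,d=env.grab_frame("wrist");print(s["ee_pos"],s["ee_rot"]);np.savez("pics/w1.npz",p=p,d=d,pos=s["ee_pos"],rot=s["ee_rot"]);cv2.imwrite("pics/w1.png",p)
E
```

```text
scene button [ 528.02693802 -208.16758823] hole [483.82241886 354.58240885]
top button [ 527.45721879 -207.96425551] hole None
time_s: 1.1
ee_pos: [475.1, -216.2, 213.6]
ee_rot: [180.0, 0.1, 0.0]
force: [0.1, -1.4, 0.3]
gripper_width: 91.3
[ 475.05056726 -216.1860161   213.56608448] [1.79985592e+02 6.97756568e-02 2.40741104e-02]
```

View pics/w1.png

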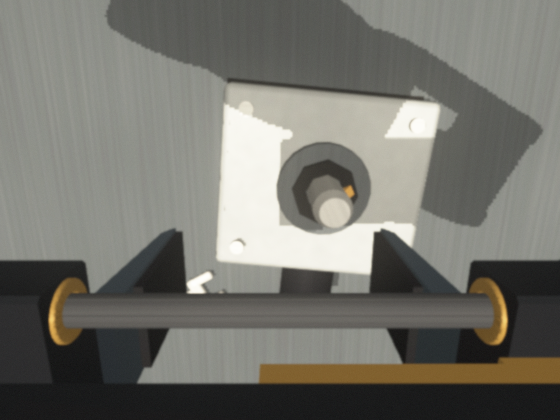

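The wrist view shows the stub tip at (334,210), the seal at (323,187), the button at (349,190), and box corners at about (229,80), (438,103) and (218,262). Now I'll compute positions and move towards the nozzle.

```bash
python3 - <<'E'
from h import *
f=np.load("pics/w1.npz");K,T=c2w("wrist",dict(ee_pos=f["pos"],ee_rot=f["rot"]))
print("tip",ray(K,T,334,210,140)[:2],"seal",ray(K,T,323.5,187.5,86)[:2],"button",ray(K,T,349,190.5,108.5)[:2])
P=cloud(K,T,f["d"]);m=(P[...,2]>137)&(P[...,2]<144);m[:,:300]=0;m[:,370:]=0;m[240:]=0;q=P[m];print(m.sum(),q.mean(0),(q.min(0)+q.max(0))/2)
m=(P[...,2]>82)&(P[...,2]<90);m[:,:270]=0;m[:,380:]=0;m[245:]=0;q=P[m];print("ring",m.sum(),(q.min(0)+q.max(0))/2,np.ptp(q,0))
for zt in (62,70): 
  c=[ray(K,T,*p,zt)[:2] for p in((229,82),(438,103),(218,262))];print([np.degrees(np.arctan2(*(c[1]-c[0])[::-1])),np.degrees(np.arctan2(*(c[0]-c[2])[::-1]))-90],np.linalg.norm(c[1]-c[0]))
E
python3 -m pendant '[{"xyz":[-0.005,-0.06,0],"roll":0,"jaw":0},{"xyz":[-0.01,-0.12,0],"roll":0,"jaw":0},{"xyz":[-0.016,-0.18,0],"roll":0,"jaw":0},{"xyz":[-0.021,-0.24,0],"roll":0,"jaw":0},{"xyz":[-0.026,-0.3,0],"roll":0,"jaw":0},{"xyz":[-0.03,-0.36,0],"roll":0,"jaw":0},{"xyz":[-0.04,-0.42,0],"roll":0,"jaw":0},{"xyz":[-0.045,-0.48,0],"roll":0,"jaw":0}]'
python3 -m pendant '[{"xyz":[-0.005,-0.05,0],"roll":0,"jaw":0},{"xyz":[-0.006,-0.088,0],"roll":0,"jaw":0},{"xyz":[-0.006,-0.088,0],"roll":0,"jaw":0},{"xyz":[-0.006,-0.088,0],"roll":0,"jaw":0},{"xyz":[-0.006,-0.088,0],"roll":0,"jaw":0},{"xyz":[-0.006,-0.088,0],"roll":0,"jaw":0},{"xyz":[-0.006,-0.088,0],"roll":0,"jaw":0},{"xyz":[-0.006,-0.088,0],"roll":0,"jaw":0}]'
python3 - <<'E'
from h import *
s=env.state();p,d=env.grab_frame("wrist");print(s["ee_pos"],s["ee_rot"]);np.savez("pics/w2.npz",p=p,d=d,pos=s["ee_pos"],rot=s["ee_rot"]);cv2.imwrite("pics/w2.png",p)
E
```

```text
tip [ 512.9437546 -211.5195768] seal [ 512.03873708 -208.64125174] button [ 528.41312032 -205.66197253]
834 [ 513.02406046 -212.69744547  139.3651585 ] [ 513.03745096 -212.82494678  139.46420224]
ring 1491 [ 513.17985149 -213.13570869   85.9544858 ] [53.17062255 53.54456988  7.90311683]
[np.float64(-5.441394077275068), np.float64(-5.640701733269424)] 171.83326550277258
[np.float64(-5.441394077275063), np.float64(-5.640701733269424)] 167.56130036741075
time_s: 2.15
ee_pos: [430.4, 264.0, 214.1]
ee_rot: [180.0, -0.0, -0.2]
force: [0.3, -0.1, -0.5]
gripper_width: 91.2
time_s: 3.15
ee_pos: [424.2, 351.7, 214.0]
ee_rot: [180.0, -0.0, 0.0]
force: [-0.2, -0.1, -0.1]
gripper_width: 91.2
[424.22260419 351.66461626 213.99695728] [ 1.79997638e+02 -8.04627371e-03  1.63524085e-02]
```

View pics/w2.png

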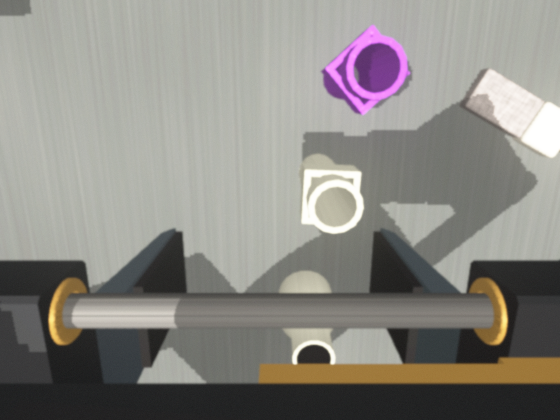

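The nozzle rim is at (335,206), its collar corners at (306,171) and (360,172), and purple stays clear at (375,68). Refining next.

Run:
```python
from h import *
f=np.load("pics/w2.npz");K,T=c2w("wrist",dict(ee_pos=f["pos"],ee_rot=f["rot"]))
P=cloud(K,T,f["d"]);hsv=cv2.cvtColor(f["p"],cv2.COLOR_BGR2HSV)
box=np.zeros(P.shape[:2],bool);box[150:245,285:385]=1
m=box&(P[...,2]>125)&(P[...,2]<135);q=P[m];print(m.sum(),(q.min(0)+q.max(0))/2,np.ptp(q,0))
v,u=np.nonzero(m);e=cv2.fitEllipse(cv2.convexHull(np.stack([u,v],1).astype(np.float32)));print(e,ray(K,T,*e[0],130))
m=box&(P[...,2]>96)&(P[...,2]<112);q=P[m][:,:2].astype(np.float32);print(m.sum(),cv2.minAreaRect(q))
# edges
q=P[box&(P[...,2]>101)&(P[...,2]<109)]
xs=np.arange(q[:,0].min()+5,q[:,0].max()-5,3);t=[q[abs(q[:,0]-x)<1.5][:,1].max() for x in xs];print("topedge deg",np.degrees(np.arctan(np.polyfit(xs,t,1)[0])),np.mean(t))
ys=np.arange(np.mean(t)-36,np.mean(t)-5,3);t=[q[abs(q[:,1]-y)<1.5][:,0].min() for y in ys];print("left edge deg",-np.degrees(np.arctan(np.polyfit(ys,t,1)[0])),np.mean(t))
```

```text
1032 [464.64105882 355.52414049 128.34880832] [38.22997306 38.48877413  6.63711982]
((334.65069580078125, 205.61465454101562), (53.69785690307617, 55.08683776855469), 73.1092300415039) [464.1756868  356.42069304 130.        ]
1169 ((464.58380126953125, 355.5202331542969), (42.567527770996094, 42.06383514404297), 87.93518829345703)
topedge deg -2.0161288598793523 376.53106470501615
left edge deg -2.234784822106107 443.7141040301642
```

```bash
python3 -m pendant '[{"xyz":[0.0403,-0.004,0],"roll":2.1,"jaw":0},{"xyz":[0.0403,-0.004,0],"roll":2.1,"jaw":0},{"xyz":[0.0403,-0.004,0.04],"roll":2.1,"jaw":0},{"xyz":[0.0403,-0.004,0.08],"roll":2.1,"jaw":0},{"xyz":[0.0403,-0.004,0.11],"roll":2.1,"jaw":0},{"xyz":[0.0403,-0.004,0.13],"roll":2.1,"jaw":0},{"xyz":[0.0403,-0.004,0.143],"roll":2.1,"jaw":0},{"xyz":[0.0403,-0.004,0.143],"roll":2.1,"jaw":0}]'
python3 -m pendant '[{"xyz":[0,0,0],"roll":0,"jaw":1},{"xyz":[0,0,0],"roll":0,"jaw":1},{"xyz":[0,0,0],"roll":0,"jaw":1},{"xyz":[0,0,0],"roll":0,"jaw":1},{"xyz":[0,0,0],"roll":0,"jaw":1},{"xyz":[0,0,0],"roll":0,"jaw":1},{"xyz":[0,0,0],"roll":0,"jaw":1},{"xyz":[0,0,0],"roll":0,"jaw":1}]' 40
```

```text
time_s: 4.2
ee_pos: [463.8, 355.6, 70.3]
ee_rot: [179.9, 0.1, -2.1]
force: [-0.5, -0.2, 0.3]
gripper_width: 91.5
time_s: 5.2
ee_pos: [464.6, 355.9, 71.0]
ee_rot: [180.0, -0.0, -2.1]
force: [0.3, 0.0, 0.7]
gripper_width: 42.0
```

```bash
python3 -m pendant '[{"xyz":[0,0,-0.03],"roll":0,"jaw":1},{"xyz":[0,0,-0.08],"roll":0,"jaw":1},{"xyz":[0,0,-0.13],"roll":0,"jaw":1},{"xyz":[0,0,-0.17],"roll":0,"jaw":1},{"xyz":[0.005,0.05,-0.17],"roll":0,"jaw":1},{"xyz":[0.012,0.1,-0.17],"roll":0,"jaw":1},{"xyz":[0.018,0.15,-0.17],"roll":0,"jaw":1},{"xyz":[0.024,0.2,-0.17],"roll":0,"jaw":1}]'
python3 -m pendant '[{"xyz":[0.007,0.055,0],"roll":0,"jaw":1},{"xyz":[0.014,0.11,0],"roll":0,"jaw":1},{"xyz":[0.021,0.165,0],"roll":0,"jaw":1},{"xyz":[0.028,0.22,0],"roll":0,"jaw":1},{"xyz":[0.034,0.275,0],"roll":0,"jaw":1},{"xyz":[0.04,0.325,0],"roll":0,"jaw":1},{"xyz":[0.0454,0.3659,0],"roll":0,"jaw":1},{"xyz":[0.0454,0.3659,0],"roll":0,"jaw":1}]'
python3 -m pendant '[{"xyz":[0,0,0],"roll":0,"jaw":1},{"xyz":[0,0,0],"roll":0,"jaw":1},{"xyz":[0,0,0],"roll":0,"jaw":1},{"xyz":[0,0,0],"roll":0,"jaw":1},{"xyz":[0,0,0],"roll":0,"jaw":1},{"xyz":[0,0,0],"roll":0,"jaw":1},{"xyz":[0,0,0],"roll":0,"jaw":1},{"xyz":[0,0,0],"roll":0,"jaw":1}]'
python3 - <<'E'
from h import *
s=env.state();print(s["force"],s["torque"])
r=[]
for n,(x0,y0,x1,y1) in(("scene",(110,60,230,240)),("top",(375,180,495,285)),("wrist",(200,80,420,300))):
    p,d=env.grab_frame(n);np.savez(f"pics/{n}3.npz",p=p,d=d)
    c=p[y0:y1,x0:x1];k=500/c.shape[0];r.append(cv2.resize(c,(260,int(c.shape[0]*260/c.shape[1])),interpolation=cv2.INTER_CUBIC))
h=max(a.shape[0] for a in r);cv2.imwrite("pics/c3.png",np.hstack([np.pad(a,((0,h-a.shape[0]),(0,0),(0,0))) for a in r]))
E
```

```text
time_s: 6.2
ee_pos: [480.8, 153.5, 240.4]
ee_rot: [180.0, 0.0, -2.1]
force: [0.6, -0.0, -1.2]
gripper_width: 42.2
time_s: 7.2
ee_pos: [513.1, -214.6, 239.9]
ee_rot: [180.0, 0.1, -2.3]
force: [-1.8, 0.3, -2.2]
gripper_width: 41.5
time_s: 8.2
ee_pos: [513.4, -212.2, 241.0]
ee_rot: [180.0, -0.0, -2.1]
force: [-0.7, 0.4, -1.5]
gripper_width: 41.9
[-0.74289498  0.35675545 -1.53046728] [ 0.02175112 -0.11699774  0.02353451]
```

View pics/c3.png

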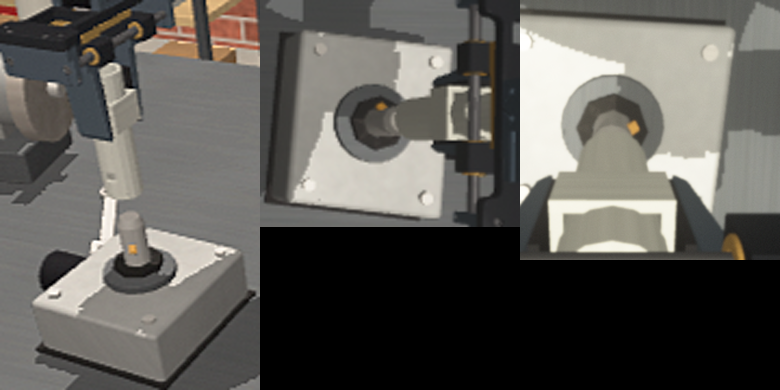

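In the crops the nozzle is held upright above the stub in line with it, hole on the +x side and the button to the right rear. Descending over the taper slowly.

```bash
python3 -m pendant '[{"xyz":[0,0,0.012],"roll":0,"jaw":1},{"xyz":[0,0,0.022],"roll":0,"jaw":1},{"xyz":[0,0,0.028],"roll":0,"jaw":1},{"xyz":[0,0,0.031],"roll":0,"jaw":1},{"xyz":[0,0,0.034],"roll":0,"jaw":1},{"xyz":[0,0,0.037],"roll":0,"jaw":1},{"xyz":[0,0,0.04],"roll":0,"jaw":1},{"xyz":[0,0,0.04],"roll":0,"jaw":1}]'; python3 -c "
from workcell import env;s=env.state();print(s['force'],s['torque'],s['ee_pos'])"
```

```text
time_s: 9.35
ee_pos: [513.3, -212.1, 200.7]
ee_rot: [-180.0, 0.0, -2.1]
force: [-0.3, -0.1, -1.6]
gripper_width: 41.8
[-0.32284999 -0.14099759 -1.55201037] [ 0.01914939 -0.09539871 -0.00946076] [ 513.26376683 -212.12214459  200.74613078]
```

```bash
python3 -m pendant '[{"xyz":[0,0,0.002],"roll":0,"jaw":1},{"xyz":[0,0,0.004],"roll":0,"jaw":1},{"xyz":[0,0,0.006],"roll":0,"jaw":1},{"xyz":[0,0,0.008],"roll":0,"jaw":1},{"xyz":[0,0,0.01],"roll":0,"jaw":1},{"xyz":[0,0,0.012],"roll":0,"jaw":1},{"xyz":[0,0,0.013],"roll":0,"jaw":1},{"xyz":[0,0,0.013],"roll":0,"jaw":1}]'; python3 -c "
from workcell import env;s=env.state();print(s['force'],s['torque'],s['ee_pos'])"
```

```text
time_s: 10.35
ee_pos: [513.4, -212.1, 187.9]
ee_rot: [-180.0, 0.0, -2.1]
force: [0.8, -0.3, -2.3]
gripper_width: 41.7
[ 0.79851165 -0.2942101  -2.29992337] [ 0.00877668 -0.10469492 -0.06590139] [ 513.35818201 -212.13604116  187.87339341]
```

```bash
python3 -m pendant '[{"xyz":[0,0,0.003],"roll":0,"jaw":1},{"xyz":[0,0,0.006],"roll":0,"jaw":1},{"xyz":[0,0,0.009],"roll":0,"jaw":1},{"xyz":[0,0,0.013],"roll":0,"jaw":1},{"xyz":[0,0,0.018],"roll":0,"jaw":1},{"xyz":[0,0,0.023],"roll":0,"jaw":1},{"xyz":[0,0,0.027],"roll":0,"jaw":1},{"xyz":[0,0,0.027],"roll":0,"jaw":1}]'; python3 -c "
from workcell import env;s=env.state();print(s['force'],s['torque'],s['ee_pos'])"
```

```text
time_s: 11.35
ee_pos: [513.8, -212.2, 160.2]
ee_rot: [-180.0, -0.0, -2.1]
force: [3.1, -0.9, -4.0]
gripper_width: 41.9
[ 3.1292649  -0.88751795 -4.02363543] [-0.09177422 -0.91288856 -0.01235934] [ 513.84436685 -212.17484932  160.15826301]
```

```bash
python3 -m pendant '[{"xyz":[0,0,0.001],"roll":0,"jaw":1},{"xyz":[0,0,0.002],"roll":0,"jaw":1},{"xyz":[0,0,0.003],"roll":0,"jaw":1},{"xyz":[0,0,0.004],"roll":0,"jaw":1},{"xyz":[0,0,0.005],"roll":0,"jaw":1},{"xyz":[0,0,0.0055],"roll":0,"jaw":1},{"xyz":[0,0,0.0055],"roll":0,"jaw":1},{"xyz":[0,0,0.0055],"roll":0,"jaw":1}]'; python3 -c "
from workcell import env;s=env.state();print(s['force'],s['torque'],s['ee_pos'])"
```

```text
time_s: 12.35
ee_pos: [513.6, -212.1, 155.7]
ee_rot: [-180.0, -0.0, -2.1]
force: [3.9, 1.1, 1.8]
gripper_width: 42.1
[3.93892753 1.06299594 1.78407093] [ 0.2518857  -0.96983211  0.02759155] [ 513.64178818 -212.0995118   155.70548059]
```

```bash
python3 -m pendant '[{"xyz":[0,0,0.0008],"roll":0,"jaw":1},{"xyz":[0,0,0.0016],"roll":0,"jaw":1},{"xyz":[0,0,0.0016],"roll":-1,"jaw":1},{"xyz":[0,0,0.0016],"roll":-2,"jaw":1},{"xyz":[0,0,0.0016],"roll":-3,"jaw":1},{"xyz":[0,0,0.0016],"roll":-4,"jaw":1},{"xyz":[0,0,0.0016],"roll":-5,"jaw":1},{"xyz":[0,0,0.0016],"roll":-5,"jaw":1}]'; python3 -c "
from workcell import env;s=env.state();print(s['force'],s['torque'],s['ee_pos'],s['ee_rot'])"
```

```text
time_s: 13.35
ee_pos: [513.8, -212.3, 154.5]
ee_rot: [180.0, -0.1, 2.9]
force: [3.5, 2.4, 6.3]
gripper_width: 41.9
[3.50237667 2.43625227 6.32762163] [ 0.29944965 -0.91211796 -0.02556806] [ 513.78203379 -212.25792881  154.48427547] [ 1.79974719e+02 -7.13436314e-02  2.92110114e+00]
```

```bash
python3 -m pendant '[{"xyz":[0,0,0],"roll":-1,"jaw":1},{"xyz":[0,0,0],"roll":-2,"jaw":1},{"xyz":[0,0,0],"roll":-3,"jaw":1},{"xyz":[0,0,0],"roll":-4,"jaw":1},{"xyz":[0,0,0],"roll":-5,"jaw":1},{"xyz":[0,0,0],"roll":-6,"jaw":1},{"xyz":[0,0,0],"roll":-6,"jaw":1},{"xyz":[0,0,0],"roll":-6,"jaw":1}]'; python3 -c "
from workcell import env;s=env.state();print(s['force'],s['torque'],s['ee_pos'],s['ee_rot'])"
```

```text
time_s: 14.35
ee_pos: [513.8, -212.2, 154.5]
ee_rot: [180.0, -0.1, 8.9]
force: [3.8, 2.0, 5.0]
gripper_width: 42.0
[3.7961903  2.00735767 4.96335895] [ 0.31355279 -0.91909214 -0.07153839] [ 513.75074262 -212.23053129  154.46207167] [ 1.79970075e+02 -6.22525885e-02  8.92115739e+00]
```

```bash
python3 -m pendant '[{"xyz":[0,0,0],"roll":-1,"jaw":1},{"xyz":[0,0,0],"roll":-2,"jaw":1},{"xyz":[0,0,0],"roll":-3,"jaw":1},{"xyz":[0,0,0],"roll":-4,"jaw":1},{"xyz":[0,0,0],"roll":-4,"jaw":1},{"xyz":[0,0,0],"roll":-4,"jaw":1},{"xyz":[0,0,0],"roll":-4,"jaw":1},{"xyz":[0,0,0],"roll":-4,"jaw":1}]'; python3 -c "
from workcell import env;s=env.state();print(s['force'],s['torque'],s['ee_pos'],s['ee_rot'])"
```

```text
time_s: 15.35
ee_pos: [513.7, -212.2, 154.5]
ee_rot: [180.0, -0.1, 12.9]
force: [2.2, 2.1, 4.3]
gripper_width: 41.4
[2.15786433 2.09082939 4.32323163] [ 0.38978554 -0.88078903 -0.02112597] [ 513.69356553 -212.17532122  154.46114871] [ 1.79972943e+02 -5.34617800e-02  1.29210420e+01]
```

Moments say the button push points at about 24°. Continuing in small steps.

```bash
python3 -m pendant '[{"xyz":[0,0,0],"roll":-1,"jaw":1},{"xyz":[0,0,0],"roll":-2,"jaw":1},{"xyz":[0,0,0],"roll":-3,"jaw":1},{"xyz":[0,0,0],"roll":-3,"jaw":1},{"xyz":[0,0,0],"roll":-3,"jaw":1},{"xyz":[0,0,0],"roll":-3,"jaw":1},{"xyz":[0,0,0],"roll":-3,"jaw":1},{"xyz":[0,0,0],"roll":-3,"jaw":1}]'; python3 -c "
from workcell import env;s=env.state();print(s['force'],s['torque'],s['ee_pos'],s['ee_rot'])"
```

```text
time_s: 16.35
ee_pos: [512.9, -212.3, 154.3]
ee_rot: [180.0, 0.0, 15.9]
force: [2.1, 1.8, 5.7]
gripper_width: 41.9
[2.09943829 1.76704919 5.70564798] [ 0.30260026 -0.61298994  0.03146135] [ 512.94523572 -212.2793252   154.31270915] [1.79988758e+02 4.25637781e-02 1.59295286e+01]
```

```bash
python3 -m pendant '[{"xyz":[0,0,0],"roll":-1,"jaw":1},{"xyz":[0,0,0],"roll":-2,"jaw":1},{"xyz":[0,0,0],"roll":-2,"jaw":1},{"xyz":[0,0,0],"roll":-2,"jaw":1},{"xyz":[0,0,0],"roll":-2,"jaw":1},{"xyz":[0,0,0],"roll":-2,"jaw":1},{"xyz":[0,0,0],"roll":-2,"jaw":1},{"xyz":[0,0,0],"roll":-2,"jaw":1}]'; python3 -c "
from workcell import env;s=env.state();print(s['force'],s['torque'],s['ee_pos'],s['ee_rot'])"
```

```text
time_s: 17.35
ee_pos: [512.7, -212.4, 154.3]
ee_rot: [180.0, 0.1, 17.9]
force: [1.1, 1.1, 6.3]
gripper_width: 41.8
[1.07649325 1.05100876 6.33378099] [ 0.20882296 -0.43895236 -0.0671391 ] [ 512.72538872 -212.41791441  154.29885351] [1.79987030e+02 7.11564189e-02 1.79315911e+01]
```

Side force and moment dropped markedly, so the button may be out. Checking with the camera before turning on.

Run:
```python
from h import *
p,d=env.grab_frame("scene");q,_=env.grab_frame("wrist")
K,T=c2w("scene");print(proj(K,T,(513,-212,109)))
a=cv2.resize(p[120:220,115:235],(480,400),interpolation=cv2.INTER_CUBIC)
b=cv2.resize(q[80:260,260:396],(302,400),interpolation=cv2.INTER_CUBIC)
cv2.imwrite("pics/c4.png",np.hstack([a,b]))
```

```text
(np.float64(173.05108907067734), np.float64(170.95312315935294))
```

View pics/c4.png

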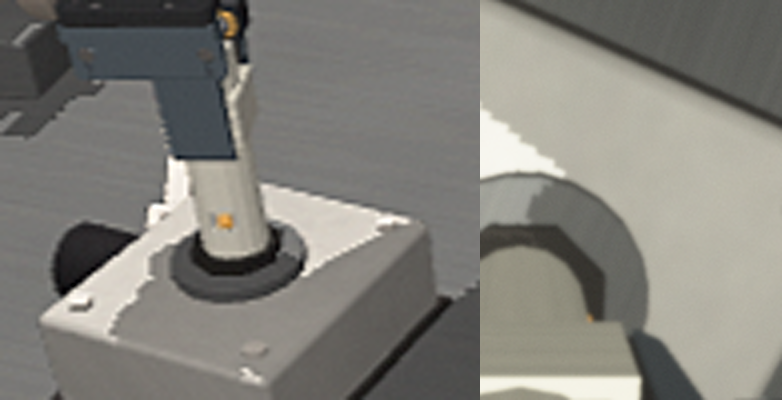

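Brass shows in the hole at crop (225,220), and in the wrist view it stands proud of the tube at (590,318), so the button has popped out. I'll stop turning, ease the press by 1 mm and open the jaws.

```bash
python3 -m pendant '[{"xyz":[0,0,-0.0005],"roll":0,"jaw":1},{"xyz":[0,0,-0.001],"roll":0,"jaw":1},{"xyz":[0,0,-0.001],"roll":0,"jaw":1},{"xyz":[0,0,-0.001],"roll":0,"jaw":1},{"xyz":[0,0,-0.001],"roll":0,"jaw":1},{"xyz":[0,0,-0.001],"roll":0,"jaw":1},{"xyz":[0,0,-0.001],"roll":0,"jaw":1},{"xyz":[0,0,-0.001],"roll":0,"jaw":1}]'; python3 -c "
from workcell import env;s=env.state();print(s['force'],s['torque'],s['ee_pos'],s['ee_rot'])"
python3 -m pendant '[{"xyz":[0,0,-0.001],"roll":0,"jaw":0.6},{"xyz":[0,0,-0.001],"roll":0,"jaw":0.4},{"xyz":[0,0,-0.001],"roll":0,"jaw":0.2},{"xyz":[0,0,-0.001],"roll":0,"jaw":0},{"xyz":[0,0,-0.001],"roll":0,"jaw":0},{"xyz":[0,0,-0.001],"roll":0,"jaw":0},{"xyz":[0,0,-0.001],"roll":0,"jaw":0},{"xyz":[0,0,-0.001],"roll":0,"jaw":0}]'; python3 -c "
from workcell import env;s=env.state();print(s['force'],s['torque'],s['ee_pos'],s['ee_rot'])"
```

```text
time_s: 18.45
ee_pos: [512.9, -212.3, 154.7]
ee_rot: [-180.0, 0.1, 17.9]
force: [-2.0, -2.0, 4.0]
gripper_width: 41.6
[-1.95590812 -1.97827647  4.02970374] [-0.32311633  0.32700333  0.01356596] [ 512.85235344 -212.29091074  154.71984858] [-1.79993504e+02  7.23458292e-02  1.79392621e+01]
time_s: 19.45
ee_pos: [513.4, -212.2, 155.9]
ee_rot: [180.0, -0.0, 17.9]
force: [-0.6, 0.3, -0.1]
gripper_width: 91.2
[-0.58726686  0.28971115 -0.11240917] [ 0.00171558 -0.10716995  0.00934475] [ 513.39024374 -212.15834438  155.87701268] [ 1.79994420e+02 -6.92363952e-04  1.79298115e+01]
```

```bash
python3 -m pendant '[{"xyz":[0,0,-0.02],"roll":0,"jaw":0},{"xyz":[0,0,-0.05],"roll":0,"jaw":0},{"xyz":[0,0,-0.09],"roll":0,"jaw":0},{"xyz":[0,0,-0.13],"roll":0,"jaw":0},{"xyz":[-0.04,0,-0.15],"roll":0,"jaw":0},{"xyz":[-0.08,0,-0.15],"roll":0,"jaw":0},{"xyz":[-0.08,0,-0.15],"roll":0,"jaw":0},{"xyz":[-0.08,0,-0.15],"roll":0,"jaw":0}]'
python3 - <<'E'
from h import *
s=env.state();print(s["force"],s["ee_pos"])
p,d=env.grab_frame("scene");q,dq=env.grab_frame("wrist");t,_=env.grab_frame("top")
K,T=c2w("wrist",s);P=cloud(K,T,dq);m=(P[...,2]>205)&(P[...,2]<225);w=P[m];print("rim",len(w),np.median(w,0),(w.min(0)+w.max(0))/2)
a=cv2.resize(p[90:190,115:235],(480,400),interpolation=cv2.INTER_CUBIC)
b=cv2.resize(t[40:300],(300,139*1),interpolation=cv2.INTER_AREA);c=cv2.resize(q,(300,225))
cv2.imwrite("pics/c5.png",np.hstack([a,np.vstack([b,c,np.zeros((36,300,3),np.uint8)])]))
E
```

```text
time_s: 20.45
ee_pos: [437.7, -236.7, 305.9]
ee_rot: [180.0, -0.0, 17.9]
force: [0.5, -0.2, 0.5]
gripper_width: 91.2
[ 0.51577108 -0.18063681  0.5122249 ] [ 437.69853892 -236.73582566  305.88001005]
rim 1169 [ 511.28865425 -210.8393765   213.89466535] [ 512.71728179 -212.48146226  210.56915089]
```

View pics/c5.png

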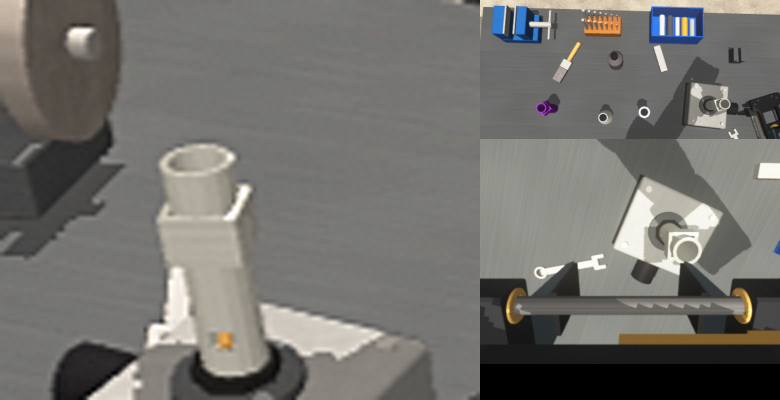

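The nozzle stands upright with the brass button showing in its hole at crop (224,341). The rim is at z ≈ 214, against 214.5 expected when latched, and the other fittings and bottle are where they were. Handing in.

```bash
python3 -c "
from workcell import env;print(env.job_done(),env.state()['time_s'])"
```

```text
the job is handed in; nothing more can be done
the job is handed in; nothing more can be done
```

The nozzle is latched on the port's stub and released, and I handed the job in at about 20.6 s on the robot's clock.

- **What I did:** I gripped the nozzle by its square collar and slid it over the stub. I held it on the seal with about 6–8 N and turned it about 20°. I stopped when the side force fell away and the camera showed the brass button out through the hole. I then eased the press by 1 mm, opened the jaws and backed off.
- **Last checks:**
  - The button is visible in the hole after release.
  - The nozzle's rim is at z ≈ 214 mm, against 214.5 mm expected when latched.
  - The wrist force is near zero with the gripper clear.
  - The sleeve, reducer, purple look-alike and oil bottle look unmoved in the top view.
- **Forces:** no end-of-call reading during the fit exceeded about 8 N; I did not log forces within each move.
- **Not tested:** I did not pull on the nozzle to prove the latch. No check failed. The cameras' estimates of the button angle ranged from about 13° to 28°, and the moment readings gave about 24°. The button was already out when I stopped at 17.9°, so that angle is not an exact measure of where it points.

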